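Lock the platelet agitator's carriage with its detent pin

ROBOT

A 6-joint arm with a two-finger parallel gripper is mounted at the origin on the work surface. World frame = base frame: x ahead of the robot, y to its left, z up, the work surface at z = 0. Lengths are in m, angles in degrees, forces in N, time in s.
With the tool pointing down it reaches from about 0.375 to 0.9 m from the base axis. Payload 3.1 kg.
Tool frame: the origin (TCP) lies at the very end of the fingers, on their centre line; the grasp point (between the pads) lies 19 mm behind it; z points along the fingers, y is the line along which they close (so a half turn about z gives the same grasp; the last joint's range is limited). The gripper opens to 87 mm and grips with 3 to 60 N. Pads are 19 mm wide; open, the fingers measure 117 mm over their backs; the gripper's body (75 mm by 190 mm) begins 51 mm behind the grasp point.
Start: joints at [54.918, 30.224, 82.088, -0, 67.689, -10.227], TCP at [0.263, 0.567, 0.192] pointing down, gripper open.
Joint ranges: [-176.69, 176.69], [-43.24, 126.21], [12.49, 139.97], [-82, 262], [0, 151.66], [-163.58, 163.58]. Speed limits (degrees/s): [159.86, 159.86, 180, 180, 180, 180].

INTERFACE

Orientations are given as a 3x3 rotation matrix whose columns are the frame's x, y, z axes.
In Python, from rig import * gives the robot as it stands.
- The arm moves only by the tool jog_arm, never from a script. Its arguments are lists of equal length, an entry for each row: "delta_pos": the shift along the world's x, y, z in cm, a list of three; "turn": the turn about the world's z in degrees; "grip": the closure, from 0 (fully open) to 1 (shut). In form: {"delta_pos": [[x, y, z], ...], "turn": [turn, ...], "grip": [grip, ...]}. A call has 1 to 12 rows; each row is the pose to reach, as a shift and turn from the pose commanded when the call began; what a row does not reach only later rows make up. A row lasts 1/8 s, in which the tool goes at most 62.5 mm and 10.7 degrees, less where a joint would pass 70% of its speed; a pose out of reach is approached as far as the arm can. A call with a gripper value outside its range is refused whole. The fingers move at their own pace and stop on an object; the grip force is fixed at half the most. Time passes only in rows, so rows that repeat a pose let the fingers close. It gives the time, the measured TCP pose, the force, the opening and the grip force at its end, in the units of the state.
- read_state(): the state, without advancing time (a new reading comes with each control period).
- capture(name): name is "scene" or "top"; returns a dict with "color" (400x640x3 uint8, blue, green, red), "fovy" (degrees; the focal length in pixels is half the picture's height over the tangent of half this angle, whatever the lens; pixels are square), "cx", "cy" (the principal point, pixels), "camera_from_world" (4x4, takes a point from world to camera coordinates). Camera axes: x right, y up, looking along -z (the intrinsics and any distortion apply to the point x, -y, -z); pixel columns grow to the right and rows downward; lengths in m; the calibration is good to about 2 mm. A picture is of the moment at which its call begins. There is no depth.
- hand_in(): hands the job in; it is judged then, once.
The state is a dict: "time_s": time; "joint_positions": joint angles; "qvel": joint speeds; "tau": joint torques, N m; "position": TCP position; "tcp_rot": TCP orientation; "force": force on the tool from outside, world axes, zero at the start; "moment": the same for the moment, N m; "opening": opening from 0.0 (shut) to 1.0 (fully open); "grasp_force": force on a finger pad.
Only numpy, scipy, OpenCV 4.12 (cv2) and the standard library are available. Lean on these libraries where they do the work, as an engineer would, in place of code of your own. Each camera call takes 0.05 s, during which the arm holds its last target. There are 200 camera calls.

TASK

Lock the empty platelet agitator for transport: pull the red-handled detent pin out of its storage hole, put it through the hole in the carriage's yellow ear, slide the carriage until the pin finds the hole in the lock plate below, and push it home until it clicks and its collar sits flat on the ear. Feel your way with light pushes (about 10 N does it) and never force the pin or the machine with 50 N or more. Leave everything else on the bench and in the tray where it is, and let go.

Things in the scene. Friction and masses are not known exactly. Their poses are not given: they have to be found in the camera images.
- agitator: Platelet agitator fixed to the bench: white housing 290 x 360 mm, 85 mm high, with a steel deck 100 mm deep, 50 mm high along its front. Origin: centre of its 390 x 360 mm footprint at bench height; x from the deck to the rear, y along the carriage's stroke (left, seen from the deck), z up. All pin holes lie on x = -155 mm. On the deck: keypad (right), lock plate (middle), storage bridge (left).
- mid_stroke (a point): Fixed point in the plane of the lock plate's top (90 mm above the bench), on the line of holes at y = 0; axes as the agitator's. Lock plate: steel, 44 x 150 x 10 mm, hollow below, one round 13.5 mm hole without lead-in. It was bolted down by eye in slots: its hole lies anywhere from y = -10 to +20 mm of this point (x = 0) and is not measured; the ear may hide it. It does not shift.
- pin_grip (a point): Detent pin, about 60 g; this point is the centre of its red T-handle, a flat-sided bar 44 (x) x 14 (y) x 28 mm (z); z points up, away from the nose. Below it: neck 12 mm thick, collar 22 mm wide, its underside 28 mm below this point, then the shank. It starts fully home in the storage hole, upright, its handle turned up to 40 degrees from the agitator's x.
- pin_nose (a point): Tip of the pin's nose, 66.5 mm below pin_grip; same axes. Steel shank 12 mm thick, 38.5 mm long from collar to tip, the last 6 mm tapering to 8 mm. Two spring balls stand 2.3 mm out of the shank along x, 15 mm above the tip; they give at 5 to 10 N when pressed into a hole's mouth and at about 10 N when pulled back in from below.
- stow_hole (a point): Mouth of the pin's storage hole, 13.5 mm wide, in the top of an aluminium bridge 44 x 44 mm, 20 mm thick, fixed on the deck's left end, top 100 mm above the bench. Axes as the agitator's.
- ear_hole (a point): Mouth of the 13.5 mm hole in the carriage's yellow ear, on the ear's top face, 100 mm above the bench. The ear is 44 x 36 mm, 8 mm thick, and runs 2 mm above the lock plate; it is part of the carriage. Axes as the agitator's. With the pin home the collar lies on this face and the balls are out below the lock plate (20 mm from ear top to plate underside).
- carriage (a joint): Position of the carriage (perforated steel tray 270 x 340 mm, rim 130 mm above the bench, with the yellow ear) along the agitator's y, metres, 0 at mid stroke, end stops at -0.026 and +0.026. It stands near the negative end at first, short of the lock plate's hole; it takes about 3 N to slide and stays where it is left. The ear's hole is at y = this value.
- logger: White temperature logger lying in the tray, 70 x 45 x 22 mm; origin centre of underside. Stays in the tray, rides along with it.
- reagent_a: Dropper bottle with yellow tip, 28 mm wide, 72 mm high, standing right of the agitator; origin centre of underside. Bystander.
- reagent_b: The same with a blue tip. Bystander.
- forceps: Steel forceps lying in the tray, 170 mm long, 11 mm high at most. Stays in the tray, rides along with it.
- tube_rack: Blue rack with capped sample tubes, 70 x 200 mm, 96 mm high, left on the bench; origin centre of underside. Bystander.
- carton: White and orange carton, 75 x 140 x 55 mm, right on the bench; origin centre of underside. Bystander.
- label_roll: Roll of labels standing on end, 76 mm wide, 50 mm high, right on the bench; origin centre of underside. Bystander.

How it is judged (in metres and radians):
On the way:
1. the pin is pulled clear of its storage hole (z of pin_grip in the frame of stow_hole above 0.068 m), for 0.1 s.
At the end, for the whole second after the job is handed in: The pin stands fully home in the ear and through the lock plate: collar within 2 mm of the ear's top face, handle centre within 4 mm of the hole's axis in x and y, upright within 0.1 rad; carriage at rest; everything let go (x of pin_grip in the frame of ear_hole between -0.004 and 0.004 m and y of pin_grip in the frame of ear_hole between -0.004 and 0.004 m and z of pin_grip in the frame of ear_hole between 0.026 and 0.03 m and angle between the z axis of pin_grip and the z axis of ear_hole, either way round below 0.1 rad and velocity of joint carriage between -0.01 and 0.01 m/s); the robot touches nothing.
It fails at once if the pin presses on the agitator (deck, storage bridge, ear or lock plate) with 50 N or more (contact force between pin and agitator above 50 N).
It fails at once if the fingers press on the agitator with 50 N or more (contact force between the fingers and agitator above 50 N).
It fails at once if a bystander on the bench is moved by more than 30 mm (distance of any of reagent_a, reagent_b, tube_rack, carton, label_roll from where it was at the start of the episode above 0.03 m).
It fails at once if a bystander bottle or the tube rack is tipped by more than 0.5 rad (angle between any of reagent_a, reagent_b, tube_rack's own z axis and vertical above 0.5 rad).
It fails at once if the logger or the forceps is moved by more than 80 mm or leaves the tray's floor (distance of any of logger, forceps from where it was at the start of the episode above 0.08 m or z of any of logger, forceps in the frame of agitator above 0.125 m or z of any of logger, forceps in the frame of agitator below 0.09 m).
It also fails if it takes over 64 s, if anything falls off the work surface, if the arm or the gripper's body presses on something with over 40 N, if the wrist force passes 120 N, or if a joint passes its speed limit or range.

## Working session

There is one attempt and no reset: what is moved stays moved. The work goes in short steps, Python scripts to look and compute and a tool call to move; the robot and the scene stay as the last step left them, time stands still between calls to the robot, and variables do not carry over. Pictures are saved under pics/ and viewed, at most 10 in all, crops included, and the job is handed in when it is done.

Besides the shell and the picture viewer there is one more tool, called as a command line: name --pt "numbers of a row" for each row, then --argument value for the rest. jog_arm: Moves the arm, as the interface text tells. Its arguments: {"type":"object","properties":{"delta_pos":{"type":"array"},"turn":{"type":"array"},"grip":{"type":"array"}},"required":["delta_pos","turn","grip"]}

```bash
mkdir -p pics; ls; python3 - <<'E'
from rig import *
import cv2
for n in("scene","top"):
    c=capture(n); cv2.imwrite(f"pics/{n}0.png",c["color"]); print(n,{k:v for k,v in c.items() if k!="color"})
print(read_state())
E
```

```text
pics
scene {'fovy': 54.22886443020999, 'cx': 327.1918127416456, 'cy': 197.21056052503272, 'camera_from_world': array([[ 0.83908043,  0.54399284, -0.00397657, -0.47687345],
       [-0.45337105,  0.70330369,  0.54755694,  0.18671487],
       [ 0.3006638 , -0.45764145,  0.83675897, -1.47736975],
       [ 0.        ,  0.        ,  0.        ,  1.        ]])}
top {'fovy': 53.93690072592452, 'cx': 312.9379554728655, 'cy': 204.01622916573825, 'camera_from_world': array([[-0.02724762, -0.99895602, -0.03666657,  0.04594241],
       [ 0.98603347, -0.03288787,  0.16326783, -0.55427425],
       [-0.16430327, -0.03170581,  0.98590019, -1.15510077],
       [ 0.        ,  0.        ,  0.        ,  1.        ]])}
{'time_s': 0.1, 'joint_positions': array([ 5.49186234e+01,  3.02714348e+01,  8.21463901e+01, -9.58826185e-04,
        6.76893363e+01, -1.02280162e+01]), 'qvel': array([ 0.00694544, -0.12403704, -0.1718523 ,  0.06542637,  0.03530139,
       -0.06714067]), 'tau': array([-4.44552734e-04, -4.40985811e+01, -1.77151787e+01,  6.34549675e-02,
        5.33651991e-02, -5.45753369e-05]), 'position': array([0.26226951, 0.56655172, 0.19150792]), 'tcp_rot': array([[-9.07388951e-01,  4.20290570e-01, -1.06227469e-03],
       [ 4.20291793e-01,  9.07387700e-01, -1.53944606e-03],
       [ 3.16880331e-04, -1.84334168e-03, -9.99998251e-01]]), 'force': array([0.33952549, 0.50110355, 0.00919141]), 'moment': array([-0.01113   , -0.00967405, -0.00540502]), 'grasp_force': 0.0, 'opening': 0.999976593877963}
```

View pics/scene0.png

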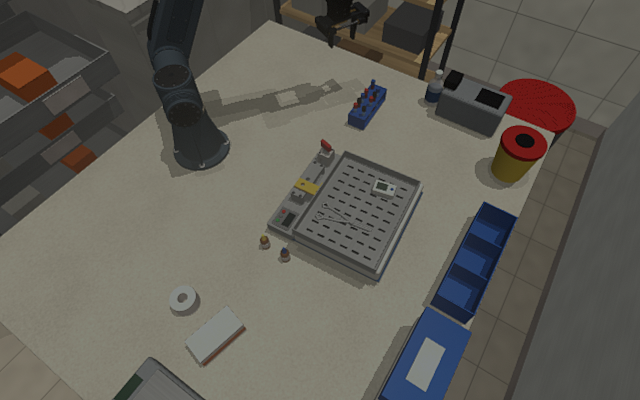

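View pics/top0.png

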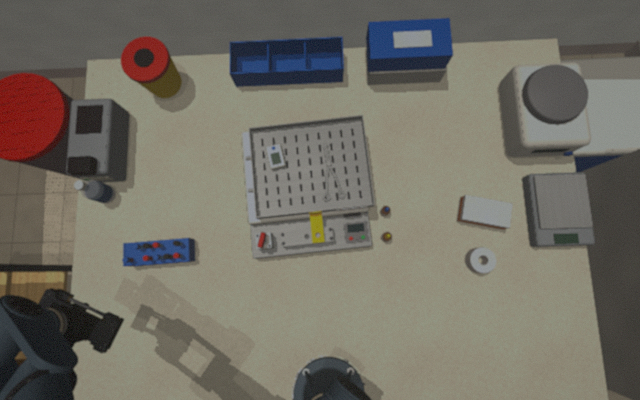

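The scene view shows the red handle at about (326,146) and the yellow ear at (306,187). In the top view the handle is at (262,240) and the ear at (317,227). The agitator's deck faces the robot and is turned slightly.

```bash
cat > h.py <<'E'
from rig import *
import numpy as np, cv2
def ray(c,u,v):
    M=c["camera_from_world"];f=200/np.tan(np.radians(c["fovy"]/2))
    R=M[:3,:3];o=-R.T@M[:3,3]
    d=R.T@np.array([(u-c["cx"])/f,-(v-c["cy"])/f,-1]);return o,d
def onz(c,u,v,z):
    o,d=ray(c,u,v);return o+d*(z-o[2])/d[2]
def proj(c,p):
    M=c["camera_from_world"];f=200/np.tan(np.radians(c["fovy"]/2))
    q=M[:3,:3]@np.array(p)+M[:3,3];return np.array([c["cx"]+f*q[0]/-q[2],c["cy"]-f*q[1]/-q[2]])
def tri(r1,r2):
    (o1,d1),(o2,d2)=r1,r2
    A=np.stack([d1,-d2],1);t=np.linalg.lstsq(A,o2-o1,rcond=None)[0]
    a,b=o1+t[0]*d1,o2+t[1]*d2;return (a+b)/2,np.linalg.norm(a-b)
def mask(img,kind):
    h=cv2.cvtColor(img,cv2.COLOR_BGR2HSV);H,S,V=cv2.split(h)
    if kind=="red":return (((H<8)|(H>172))&(S>120)&(V>50)).astype(np.uint8)
    return ((H>20)&(H<35)&(S>120)&(V>70)).astype(np.uint8)
def blob(c,kind,box):
    x0,y0,x1,y1=box;m=mask(c["color"],kind);k=np.zeros_like(m);k[y0:y1,x0:x1]=m[y0:y1,x0:x1]
    n,l,s,ce=cv2.connectedComponentsWithStats(k);i=1+np.argmax(s[1:,4])
    return ce[i],s[i],cv2.minAreaRect(np.argwhere(l==i)[:,::-1].astype(np.float32)),(l==i)
E
python3 - <<'E'
from h import *
T=capture("top");S=capture("scene")
for k,bt,bs in(("red",(245,215,285,260),(310,130,345,165)),("yellow",(295,200,340,250),(285,170,330,205))):
    a=blob(T,k,bt);b=blob(S,k,bs)
    print(k,a[:3],b[:3]);print(tri(ray(T,*a[0]),ray(S,*b[0])))
    for z in(.1,.128,.142):print(z,onz(T,*a[0],z),onz(S,*b[0],z),[onz(T,*p,z)[:2].round(4) for p in cv2.boxPoints(a[2])])
a=cv2.resize(T["color"][195:270,240:380],(800,430),interpolation=cv2.INTER_CUBIC);cv2.imwrite("pics/tc.png",a)
a=cv2.resize(S["color"][130:245,260:380],(626,600),interpolation=cv2.INTER_CUBIC);cv2.imwrite("pics/sc.png",a)
E
```

```text
red (array([261.29032258, 239.46774194]), array([258, 233,   7,  14,  62], dtype=int32), ((261.3823547363281, 239.47061157226562), (4.365641117095947, 13.824529647827148), 14.03624439239502)) (array([325.38596491, 144.47368421]), array([321, 139,  10,  12,  57], dtype=int32), ((325.0000305175781, 145.00001525878906), (12.727920532226562, 5.656853675842285), 45.0))
(array([0.44634261, 0.17584882, 0.12697116]), np.float64(0.0023073682091231985))
0.1 [0.44766463 0.17950338 0.1       ] [0.43411604 0.19624799 0.1       ] [array([0.4302, 0.1903]), array([0.4686, 0.1804]), array([0.4652, 0.1681]), array([0.4268, 0.1781])]
0.128 [0.44544475 0.17483764 0.128     ] [0.44754162 0.17605637 0.128     ] [array([0.4284, 0.1854]), array([0.4659, 0.1757]), array([0.4625, 0.1637]), array([0.4251, 0.1734])]
0.142 [0.44433482 0.17250478 0.142     ] [0.45425442 0.16596057 0.142     ] [array([0.4275, 0.1829]), array([0.4645, 0.1734]), array([0.4612, 0.1615]), array([0.4242, 0.1711])]
yellow (array([316.57803468, 226.46242775]), array([309, 211,  15,  32, 346], dtype=int32), ((316.8050842285156, 226.810958
[... 176 characters left out ...]
185.8116455078125), (22.676401138305664, 10.014030456542969), 24.443954467773438))
(array([0.47944881, 0.0176792 , 0.09966497]), np.float64(0.002813237300466239))
0.1 [0.48039627 0.01868486 0.1       ] [0.47868186 0.0164144  0.1       ] [array([0.5228, 0.0398]), array([0.5258, 0.004 ]), array([ 0.4365, -0.0034]), array([0.4335, 0.0319])]
0.128 [0.47736606 0.01800051 0.128     ] [0.49089838 0.00110166 0.128     ] [array([0.5188, 0.0386]), array([0.5217, 0.0037]), array([ 0.4345, -0.0035]), array([0.4316, 0.0309])]
0.142 [0.47585095 0.01765834 0.142     ] [ 0.49700663 -0.00655471  0.142     ] [array([0.5167, 0.038 ]), array([0.5196, 0.0035]), array([ 0.4336, -0.0036]), array([0.4307, 0.0304])]
```

View pics/tc.png

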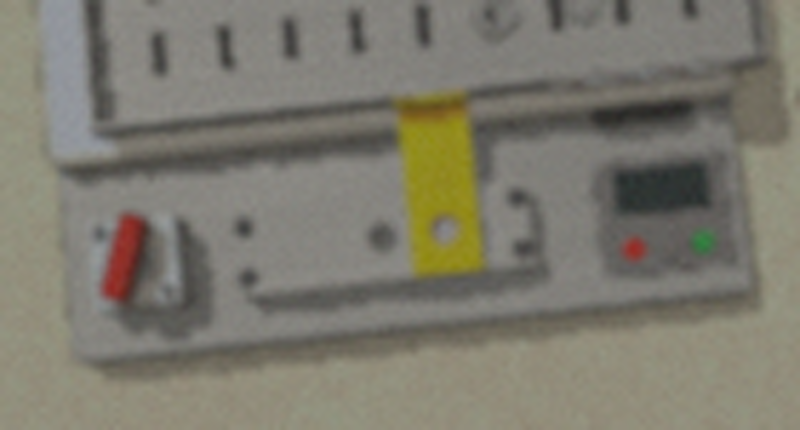

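View pics/sc.png

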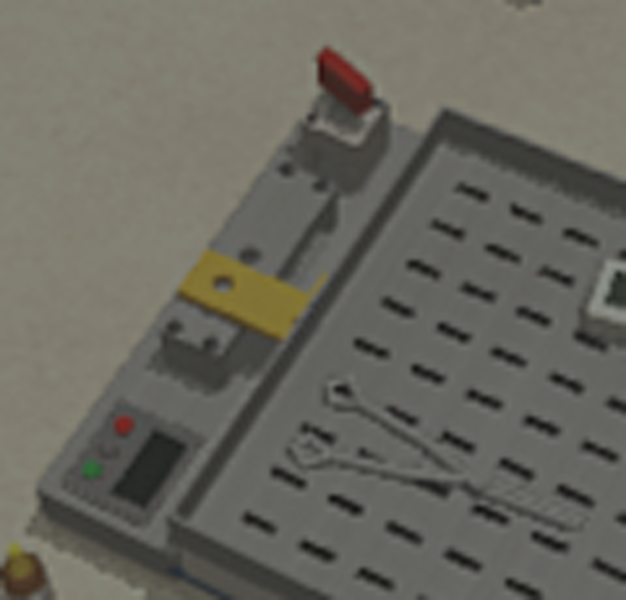

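The top crop shows the ear hole at crop pixel (446,230) and the lock plate's hole, uncovered, at (383,237). In the scene crop they are at (223,284) and (250,254).

```bash
python3 - <<'E'
from h import *
T=capture("top");S=capture("scene")
def cr(T,u,v,x0,y0,sx,sy):return (x0+(u+.5)/sx-.5,y0+(v+.5)/sy-.5)
tc=lambda u,v:cr(T,u,v,240,195,800/140,430/75)
sc=lambda u,v:cr(S,u,v,260,130,626/120,600/115)
for n,a,b,z in(("ear",(446,230),(223,284),.1),("lock",(383,237),(250,254),.09)):
    a=tc(*a);b=sc(*b);print(n,a,b,onz(T,*a,z),onz(S,*b,z),tri(ray(T,*a),ray(S,*b)))
# yaw from ear sides and deck front edge (z .05), plate front edge
def ang(p,q,z):
    d=onz(T,*tc(*q),z)-onz(T,*tc(*p),z);return np.degrees(np.arctan2(d[1],d[0]))
print("deck front(y)",ang((750,290),(90,358),.05)-90,"ear L",ang((415,272),(400,105),.1),"ear R",ang((482,270),(467,105),.1),"tray front",ang((755,62),(100,132),.13)-90)
print("handle",ang((112,295),(132,220),.142),ang((120,300),(142,220),.142))
# bridge corners
print("bridge right corners",onz(T,*tc(184,307),.1),onz(T,*tc(178,215),.1),onz(T,*tc(100,308),.1))
print("handle top ctr", onz(T,*tc(125,257),.142))
E
```

```text
ear (317.6375, 234.70348837209303) (302.34345047923324, 184.02916666666667) [0.45647836 0.01631986 0.1       ] [0.46299315 0.01566115 0.1       ] (array([0.4585087 , 0.01792924, 0.09303651]), np.float64(0.0040580013059209))
lock (306.6125, 235.92441860465118) (307.51916932907346, 178.27916666666667) [0.45477454 0.04869012 0.09      ] [0.45954429 0.04934223 0.09      ] (array([0.45645426, 0.05025408, 0.08588031]), np.float64(0.0037817444276639508))
deck front(y) 4.167849829903901 ear L 3.619049986447558 ear R 3.3980228424468217 tray front 4.273242518804281
handle -15.481350097384093 -15.971455299449717
bridge right corners [0.42185356 0.14929885 0.1       ] [0.46819105 0.15188531 0.1       ] [0.42259483 0.19181373 0.1       ]
handle top ctr [0.4444731  0.17202244 0.142     ]
```

jog_arm --pt "9 -20 0" --pt "18.3 -39.3 0" --pt "18.3 -39.3 0" --pt "18.3 -39.3 0" --pt "18.3 -39.3 0" --pt "18.3 -39.3 0" --pt "18.3 -39.3 0" --pt "18.3 -39.3 -3" --pt "18.3 -39.3 -4" --pt "18.3 -39.3 -4" --pt "18.3 -39.3 -4" --pt "18.3 -39.3 -4" --turn '[3, 9, 9, 9, 9, 9, 9, 9, 9, 9, 9, 9]' --grip '[0, 0, 0, 0, 0, 0, 0, 0, 0, 0, 0, 0]'

```text
time_s: 1.8
position: [0.446, 0.1749, 0.1531]
tcp_rot: [[-0.962, 0.272, 0.002], [0.272, 0.962, 0.0], [-0.002, 0.001, -1.0]]
force: [-0.1, 0.3, -0.6]
opening: 0.995
grasp_force: 0.0
```

```bash
python3 - <<'E'
from h import *
s=read_state();print(s["position"],s["tcp_rot"][:,1],s["force"])
T=capture("top");S=capture("scene")
a=cv2.resize(T["color"][185:285,220:360],(560,400),interpolation=cv2.INTER_CUBIC)
b=cv2.resize(S["color"][90:190,280:360],(320,400),interpolation=cv2.INTER_CUBIC)
cv2.imwrite("pics/g1.png",np.hstack([a[:,:480],b]))
E
```

```text
[0.4460007  0.17485747 0.15308227] [2.71764464e-01 9.62363569e-01 6.61145200e-04] [-0.12889422  0.30227168 -0.61024973]
```

View pics/g1.png

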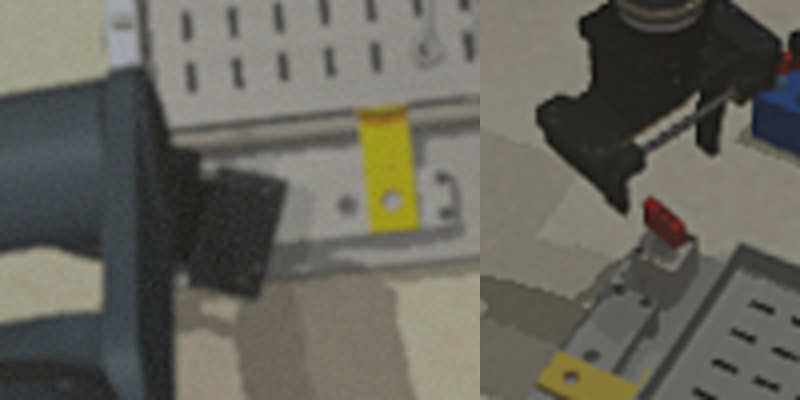

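The open fingers straddle the handle in the scene view, tip at about (622,208) in the crop. I'll go down and close part way.

jog_arm --pt "0 0 -2" --pt "0 0 -3.8" --pt "0 0 -3.8" --pt "0 0 -3.8" --pt "0 0 -3.8" --pt "0 0 -3.8" --pt "0 0 -3.8" --pt "0 0 -3.8" --turn '[0, 0, 0, 0, 0, 0, 0, 0]' --grip '[0, 0, 0.3, 0.6, 0.7, 0.74, 0.74, 0.74]'

```text
time_s: 2.9
position: [0.4457, 0.1741, 0.1145]
tcp_rot: [[-0.962, 0.273, 0.0], [0.273, 0.962, 0.0], [-0.0, 0.0, -1.0]]
force: [-0.8, -0.2, 0.2]
opening: 0.402
grasp_force: 0.0
```

```bash
python3 - <<'E'
from h import *
s=read_state();print(s["position"],s["force"],s["moment"],s["opening"])
S=capture("scene");p=s["position"];y=s["tcp_rot"][:,1]
print([proj(S,p+np.array([0,0,.019])+k*y) for k in(-.015,0,.015)])
b=cv2.resize(S["color"][110:170,290:360],(700,600),interpolation=cv2.INTER_CUBIC)
cv2.imwrite("pics/g2.png",b)
E
```

```text
[0.4456856  0.17412338 0.1144518 ] [-0.75621153 -0.17031141  0.16973271] [0.00087741 0.00965292 0.03027393] 0.4016262567149526
[array([321.20921951, 145.80119314]), array([324.59572924, 143.54226651]), array([327.95461351, 141.30176707])]
```

View pics/g2.png

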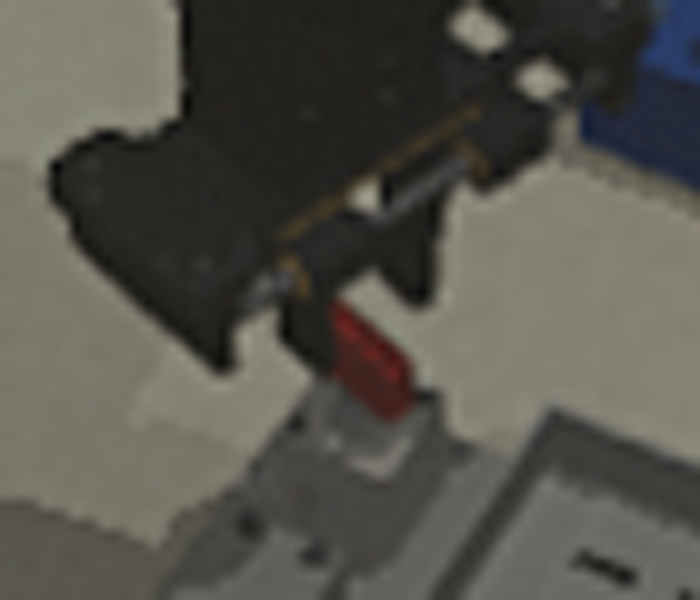

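The fingers stand on both sides of the handle, which is at about (370,360) in the crop. I'll keep closing gently.

jog_arm --pt "0.2 0 0" --pt "0.2 0 0" --pt "0.2 0 0" --pt "0.2 0 0" --turn '[0, 0, 0, 0]' --grip '[0.74, 0.74, 0.76, 0.78]'

```text
time_s: 3.45
position: [0.4476, 0.1741, 0.1143]
tcp_rot: [[-0.962, 0.273, -0.0], [0.273, 0.962, -0.0], [0.0, -0.0, -1.0]]
force: [-0.5, 0.1, -0.2]
opening: 0.227
grasp_force: 0.0
```

jog_arm --pt "0 0 0" --pt "0 0 0" --pt "0 0 0" --turn '[0, 0, 0]' --grip '[0.8, 0.8, 0.81]'

```text
time_s: 3.82
position: [0.4476, 0.1741, 0.1143]
tcp_rot: [[-0.962, 0.273, -0.0], [0.273, 0.962, -0.0], [0.0, -0.0, -1.0]]
force: [-0.3, 0.0, -0.1]
opening: 0.193
grasp_force: 0.0
```

jog_arm --pt "0 0 0" --pt "0 0 0" --pt "0 0 0" --turn '[0, 0, 0]' --grip '[0.82, 0.83, 0.83]'

```text
time_s: 4.2
position: [0.4476, 0.1741, 0.1143]
tcp_rot: [[-0.962, 0.273, -0.0], [0.273, 0.962, -0.0], [0.0, -0.0, -1.0]]
force: [0.7, 0.7, 0.2]
opening: 0.168
grasp_force: 0.0
```

jog_arm --pt "0 0 0" --pt "0 0 0" --pt "0 0 0" --pt "0 0 0" --pt "0 0 0" --turn '[0, 0, 0, 0, 0]' --grip '[0.85, 0.88, 0.92, 1, 1]'

```text
time_s: 4.82
position: [0.4477, 0.1741, 0.1144]
tcp_rot: [[-0.962, 0.273, -0.0], [0.273, 0.962, 0.0], [0.0, 0.0, -1.0]]
force: [-0.9, 0.7, -0.3]
opening: 0.013
grasp_force: 0.0
```

Nothing is in the grip, so I need to look.

```bash
python3 - <<'E'
from h import *
s=read_state()
S=capture("scene");p=s["position"];y=s["tcp_rot"][:,1]
print([proj(S,p+np.array([0,0,k])) for k in(0,.019)])
a=blob(S,"red",(310,130,345,165));print(a[0],a[1])
b=cv2.resize(S["color"][110:170,290:360],(700,600),interpolation=cv2.INTER_CUBIC)
cv2.imwrite("pics/g3.png",b)
E
```

```text
[array([325.13117383, 147.50898176]), array([325.08366945, 143.80629998])]
[326.04347826 146.41304348] [321 141  10  10  46]
```

View pics/g3.png

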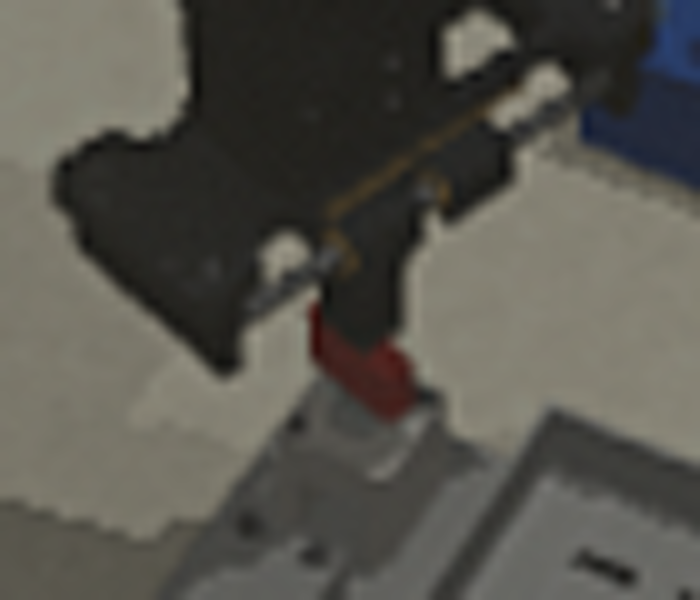

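```bash
python3 - <<'E'
from h import *
s=read_state();print(s["position"],s["force"],s["opening"])
S=capture("scene");im=S["color"].astype(int)
for v in range(134,154):print(v,' '.join('%3d/%3d'%(im[v,u,2],im[v,u,1]) for u in range(318,336)))
R=np.array([[-.962,.272],[.272,.962]])
# g1 check: -y finger tip outer/inner at reported pose
p=np.array([.446,.1749,.1531]);y=np.array([.272,.962,0]);x=np.array([-.962,.272,0])
for k in(-.0585,-.0435):print(k,[proj(S,p+k*y+e*x).round(1) for e in(-.01,.01)])
print("obs 315.5,142"); print(-S["camera_from_world"][:3,:3].T@S["camera_from_world"][:3,3])
E
```

```text
[0.44767398 0.17410407 0.11436796] [-0.36970738 -0.92761061  0.33219396] 0.00746497156392141
134 148/144 138/134  92/ 89  36/ 35  54/ 50  77/ 67  87/ 72  49/ 45  36/ 37  37/ 37  37/ 36  34/ 33  38/ 37  63/ 61 107/105 138/134 135/131 134/131
135 141/137 141/137 119/116  56/ 56  71/ 72  69/ 69  68/ 61  77/ 66  34/ 34  35/ 34  36/ 36  31/ 30  56/ 55 113/110 143/139 134/131 132/129 133/129
136 127/123 118/114  80/ 79  67/ 66  73/ 73  47/ 47  57/ 53  66/ 55  35/ 36  37/ 36  35/ 34  27/ 26  72/ 70 129/126 137/134 132/129 132/129 134/130
137  68/ 67  56/ 56  60/ 60  46/ 46  43/ 42  37/ 35  44/ 40  42/ 39  35/ 35  36/ 35  32/ 32  28/ 28  88/ 86 143/140 134/130 132/128 133/130 134/130
138  58/ 58  61/ 61  71/ 69  79/ 78  28/ 27  30/ 29  33/ 32  36/ 35  35/ 34  36/ 36  35/ 33  33/ 32  91/ 88 142/138 134/130 132/129 132/129 134/129
139  55/ 55  83/ 81 123/119 128/122  27/ 26  33/ 32  35/ 35  36/ 34  36/ 35  36/ 35  33/ 33  33/ 32  90/ 87 142/137 135/131 134/131 135/131 135/131
140 103/101 127/125 129/121  84/ 56  31/ 28  31/ 32  35/ 35  35/ 35  34/ 33  35/ 35  35/ 34  31/ 31  90/ 86 142/138 135
[... 1414 characters left out ...]
63/ 64  63/ 63  62/ 48  62/ 34  67/ 35  68/ 34  66/ 35  63/ 50  61/ 62  64/ 63  93/ 92 138/135
151 116/113  63/ 62  67/ 66  86/ 83  81/ 79  68/ 68  71/ 71  67/ 68  67/ 67  66/ 52  64/ 37  71/ 42  79/ 64  92/ 91  93/ 92  82/ 80  96/ 94 141/138
152  77/ 75  37/ 36  57/ 57  86/ 84  80/ 79  71/ 69  70/ 70  69/ 70  70/ 71  71/ 71  73/ 65  78/ 68  98/100 121/120  95/ 92  65/ 63  93/ 90 136/133
153  70/ 69  63/ 61  73/ 71  86/ 84  85/ 83  82/ 80  76/ 74  71/ 70  71/ 70  78/ 78  84/ 84  81/ 80  94/ 93 109/107  75/ 73  68/ 67  75/ 74 104/102
-0.0585 [array([313.2, 150.2]), array([309.3, 146.7])]
-0.0435 [array([316.7, 147.9]), array([312.8, 144.4])]
obs 315.5,142
[ 0.9289779  -0.54800715  1.13206906]
```

The fingertip's lowest corner appears about 7 px higher in the scene view, at (326,145), than the reported TCP predicts. The tips are therefore above the handle. I'll confirm this by a light touch on the handle's top.

jog_arm --pt "0 0 -0.2" --pt "0 0 -0.4" --pt "0 0 -0.5" --pt "0 0 -0.5" --turn '[0, 0, 0, 0]' --grip '[1, 1, 1, 1]'

```text
time_s: 5.42
position: [0.4484, 0.1743, 0.112]
tcp_rot: [[-0.962, 0.273, 0.002], [0.273, 0.962, 0.0], [-0.002, 0.001, -1.0]]
force: [-5.9, 0.2, 22.8]
opening: 0.008
grasp_force: 11.2
```

Contact on the handle's top, which is really at z 0.142, came at a reported z of about 0.1135. The fingertips are therefore about 28 mm higher than reported. I'll raise, open and go down beside the handle by that much more.

jog_arm --pt "0 0 1.5" --pt "0 0 3" --pt "0 0 3" --pt "0 0 3" --pt "0 0 3" --pt "0 0 3" --pt "0 0 3" --pt "0 0 1" --pt "0 0 -1" --pt "0 0 -2.2" --pt "0 0 -2.2" --pt "0 0 -2.2" --turn '[0, 0, 0, 0, 0, 0, 0, 0, 0, 0, 0, 0]' --grip '[0.5, 0.2, 0.2, 0.2, 0.2, 0.2, 0.2, 0.2, 0.2, 0.2, 0.2, 0.2]'

```text
time_s: 6.92
position: [0.4482, 0.1742, 0.0877]
tcp_rot: [[-0.962, 0.273, 0.001], [0.273, 0.962, 0.0], [-0.001, 0.0, -1.0]]
force: [-0.5, -0.2, 0.2]
opening: 0.799
grasp_force: 0.0
```

```bash
python3 - <<'E'
from h import *
s=read_state();print(s["position"],s["force"],s["opening"])
S=capture("scene")
b=cv2.resize(S["color"][110:170,290:360],(700,600),interpolation=cv2.INTER_CUBIC)
cv2.imwrite("pics/g4.png",b)
E
```

```text
[0.44817099 0.17417417 0.08773779] [-0.51727062 -0.16315285  0.20415635] 0.7994005068385379
```

View pics/g4.png

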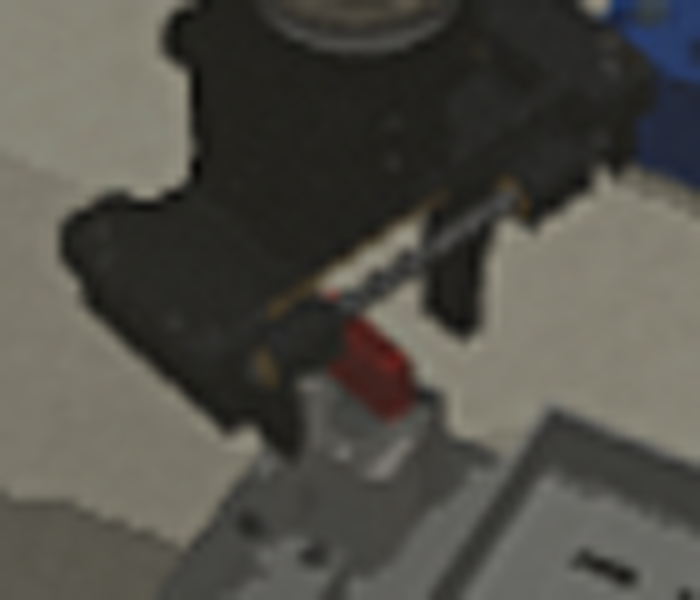

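The tips now straddle the handle at the right height: -y tip at (295,455), +y tip at (465,335) in the crop, consistent with a true z of about 0.116. I'll go 4 mm lower and close in stages.

jog_arm --pt "0 0 -0.4" --pt "0 0 -0.4" --pt "0 0 -0.4" --pt "0 0 -0.4" --pt "0 0 -0.4" --pt "0 0 -0.4" --turn '[0, 0, 0, 0, 0, 0]' --grip '[0.5, 0.65, 0.72, 0.72, 0.72, 0.72]'

```text
time_s: 7.72
position: [0.4477, 0.1741, 0.0834]
tcp_rot: [[-0.962, 0.273, 0.0], [0.273, 0.962, -0.0], [-0.0, -0.0, -1.0]]
force: [0.5, -0.4, -0.6]
opening: 0.297
grasp_force: 0.0
```

jog_arm --pt "0 0 0" --pt "0 0 0" --pt "0 0 0" --turn '[0, 0, 0]' --grip '[0.75, 0.77, 0.77]'

```text
time_s: 8.1
position: [0.4476, 0.1741, 0.0833]
tcp_rot: [[-0.962, 0.273, -0.0], [0.273, 0.962, -0.0], [0.0, -0.0, -1.0]]
force: [0.0, 0.4, 0.3]
opening: 0.234
grasp_force: 0.0
```

jog_arm --pt "0 0 0" --pt "0 0 0" --pt "0 0 0" --turn '[0, 0, 0]' --grip '[0.79, 0.8, 0.8]'

```text
time_s: 8.48
position: [0.4476, 0.1741, 0.0833]
tcp_rot: [[-0.962, 0.273, -0.0], [0.273, 0.962, -0.0], [0.0, -0.0, -1.0]]
force: [0.1, 0.2, -0.1]
opening: 0.206
grasp_force: 0.0
```

jog_arm --pt "0 0 0" --pt "0 0 0" --turn '[0, 0]' --grip '[0.815, 0.815]'

```text
time_s: 8.72
position: [0.4477, 0.1741, 0.0833]
tcp_rot: [[-0.962, 0.273, -0.0], [0.273, 0.962, -0.0], [0.0, -0.0, -1.0]]
force: [0.3, 0.3, 0.0]
opening: 0.188
grasp_force: 0.0
```

jog_arm --pt "0 0 0" --pt "0 0 0" --pt "0 0 0" --turn '[0, 0, 0]' --grip '[0.825, 0.832, 0.832]'

```text
time_s: 9.1
position: [0.4476, 0.174, 0.0834]
tcp_rot: [[-0.962, 0.273, -0.0], [0.273, 0.962, -0.0], [0.0, -0.0, -1.0]]
force: [0.5, -1.6, -0.5]
opening: 0.17
grasp_force: 0.2
```

jog_arm --pt "0 0 0" --pt "0 0 0" --pt "0 0 0" --turn '[0, 0, 0]' --grip '[0.845, 0.855, 0.855]'

```text
time_s: 9.48
position: [0.4475, 0.1741, 0.0833]
tcp_rot: [[-0.962, 0.273, -0.0], [0.273, 0.962, -0.0], [0.0, -0.0, -1.0]]
force: [-0.8, -0.2, 0.6]
opening: 0.159
grasp_force: 30.0
```

Grip is firm at 30 N and centred. Pull straight up.

jog_arm --pt "0 0 0" --pt "0 0 0.4" --pt "0 0 0.8" --pt "0 0 1.2" --pt "0 0 1.7" --pt "0 0 2.3" --pt "0 0 3" --pt "0 0 3.8" --pt "0 0 4.6" --pt "0 0 5.4" --pt "0 0 5.5" --pt "0 0 5.5" --turn '[0, 0, 0, 0, 0, 0, 0, 0, 0, 0, 0, 0]' --grip '[1, 1, 1, 1, 1, 1, 1, 1, 1, 1, 1, 1]'

```text
time_s: 10.98
position: [0.4476, 0.1741, 0.1384]
tcp_rot: [[-0.962, 0.273, -0.0], [0.273, 0.962, 0.0], [0.0, 0.0, -1.0]]
force: [-0.1, -0.3, -1.2]
opening: 0.162
grasp_force: 30.0
```

jog_arm --pt "0.3 -4 0" --pt "0.6 -9 0" --pt "1 -13 0" --pt "1.15 -15.6 0" --pt "1.15 -15.6 0" --pt "1.15 -15.6 0" --pt "1.15 -15.6 0" --pt "1.15 -15.6 0" --turn '[0, 0, 0, 0, 0, 0, 0, 0]' --grip '[1, 1, 1, 1, 1, 1, 1, 1]'

```text
time_s: 11.98
position: [0.459, 0.019, 0.1383]
tcp_rot: [[-0.962, 0.272, -0.0], [0.272, 0.962, 0.0], [0.0, 0.0, -1.0]]
force: [0.6, 0.2, 0.1]
opening: 0.161
grasp_force: 30.0
```

```bash
python3 - <<'E'
from h import *
s=read_state();print(s["position"],s["force"],s["opening"])
S=capture("scene");T=capture("top")
b=cv2.resize(S["color"][140:200,280:350],(700,600),interpolation=cv2.INTER_CUBIC)
cv2.imwrite("pics/e1.png",b)
E
```

```text
[0.45896965 0.01897125 0.13832212] [0.56200163 0.23262523 0.11744823] 0.160676117774762
```

View pics/e1.png

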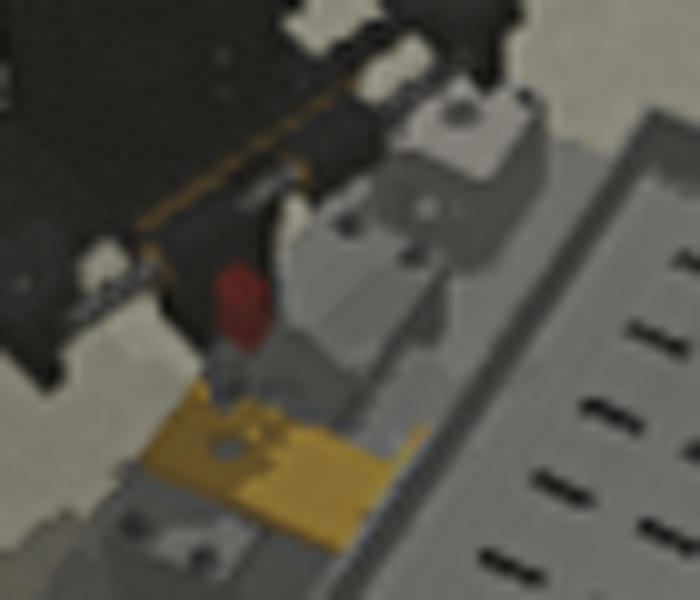

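The nose is at about (232,397) in the crop and the ear hole at (228,448). The empty stow hole is now visible at (460,110), which gives a direct hole-to-hole vector.

```bash
python3 - <<'E'
from h import *
S=capture("scene");g=S["color"].astype(int)
def P(u,v):return (280+(u+.5)/10-.5,140+(v+.5)/10-.5)
def cen(c,u,v,r=3):
    im=cv2.cvtColor(c["color"],cv2.COLOR_BGR2GRAY).astype(float);u0,v0=int(round(u)),int(round(v))
    w=im[v0-r:v0+r+1,u0-r:u0+r+1];w=np.clip(np.median(w)-8-w,0,None)
    yy,xx=np.mgrid[v0-r:v0+r+1,u0-r:u0+r+1];return (w*xx).sum()/w.sum(),(w*yy).sum()/w.sum()
st=P(460,110);e=P(228,448);print(st,cen(S,*st),e,cen(S,*e,2))
a=onz(S,*st,.1);b=onz(S,*e,.1);print("vec S",b-a,a,b)
# nose & where it was expected: stow_S + TCP shift
d=np.array([.0114,-.1551,0])
for z in(.1165,):print("nose expected px",proj(S,[*(a+d)[:2],z]),"hole below",proj(S,[*(a+d)[:2],.1]),"obs nose",P(232,397))
T=capture("top");ta=proj(T,a);print("stow in T",ta)
im=T["color"];u,v=ta.round().astype(int)
print(cv2.cvtColor(im,cv2.COLOR_BGR2GRAY)[v-5:v+6,u-6:u+7])
u,v=318,235;print(cv2.cvtColor(im,cv2.COLOR_BGR2GRAY)[v-5:v+6,u-6:u+7])
h=S["color"]; print("scene G around stow");print(h[146:157,320:333,1]);print("scene R around ear/nose");print(h[176:190,296:312,2])
E
```

```text
(325.55, 150.55) (np.float64(325.96434937611406), np.float64(149.34046345811052)) (302.35, 184.35) (np.float64(301.6666666666667), np.float64(184.0))
vec S [ 0.01424584 -0.1590589   0.        ] [0.44949074 0.17369332 0.1       ] [0.46373658 0.01463441 0.1       ]
nose expected px [302.03487547 180.13851742] hole below [302.33002355 183.11769673] obs nose (302.75, 179.25)
stow in T [263.28678692 238.77492547]
[[133 143 161 163 162 162 159 164 162 163 164 161 160]
 [103 130 156 162 162 165 165 162 164 162 162 164 161]
 [110 132 157 166 165 165 168 163 161 163 162 163 161]
 [143 151 163 163 162 157 153 157 161 162 164 166 164]
 [162 164 164 162 151 135 126 134 150 158 164 165 160]
 [164 165 167 157 134 104  91 104 130 153 166 165 158]
 [162 164 162 151 120  85  80  89 117 147 162 163 152]
 [162 163 162 152 116  85  79  96 122 150 163 164 138]
 [162 162 163 155 134 106  98 112 136 156 166 159 132]
 [161 162 163 161 151 140 137 144 152 165 163 151 123]
 [163 162 164 162 163 163 159 160 163 165 163 140 101]]
[[64 66 67 65 64 64 64 68 67 65 66 65 70]
 [60 63 65 62 64 61 61 64 62 66 68 67 64
[... 1269 characters left out ...]
  74  63  66  68  65  67  73]
 [125 115  98  97  91  64  64  83 105  94  87  88  73  70  71  70]
 [116  92  97  99  99  88  89 105 103 101 108 117  86  71  68  67]
 [105  97  98  99 100 101 104 100 103 112  98  98 102 107  99  94]
 [ 96  99  99  99  95  86  84  83 105 129  96  94 112 143 143 140]
 [ 98 100 100 100  92  75  73  70  81  96 102 111 119 138 137 138]
 [ 99 100 100 100  96  81  75  78  90  97 109 136 138 136 135 136]
 [ 95  97 100 101 102 100  95  97  98  95  98 118 138 136 135 135]
 [ 85  90  96  99  99 100 100  98 102 110 119 139 136 136 134 135]
 [ 75  80  84  89  95  96  98 103 123 141 139 136 135 135 134 135]
 [ 72  71  71  78  82  87  91 110 137 138 138 137 135 135 135 134]]
```

```bash
python3 - <<'E'
from h import *
S=capture("scene");T=capture("top")
def wc(im,u0,u1,v0,v1,bg):
    w=np.clip(bg-im[v0:v1,u0:u1].astype(float),0,None);yy,xx=np.mgrid[v0:v1,u0:u1];return (w*xx).sum()/w.sum(),(w*yy).sum()/w.sum()
Tg=cv2.cvtColor(T["color"],cv2.COLOR_BGR2GRAY)
stT=wc(Tg,259,267,236,244,155)
t0=cv2.imread("pics/top0.png");s0=cv2.imread("pics/scene0.png")
def sat(im):return cv2.cvtColor(im,cv2.COLOR_BGR2HSV)[...,1]
eT=wc(sat(t0),314,322,231,239,150);eS0=wc(sat(s0),299,306,181,188,130);eS=wc(sat(S["color"]),299,306,181,188,130)
print(sat(t0)[230:241,312:324]);print(sat(s0)[180:189,297:308])
g0=cv2.cvtColor(t0,cv2.COLOR_BGR2GRAY);lT=wc(g0,303,311,232,241,135);print(g0[231:242,301:313])
stS=wc(cv2.cvtColor(S["color"],cv2.COLOR_BGR2GRAY),323,329,149,153,118)
print(stT,eT,stS,eS0,eS,lT)
a,b=onz(T,*stT,.1),onz(T,*eT,.1);print("T",a,b,b-a,onz(T,*lT,.09)-b)
for e in(eS0,eS):
    a,b=onz(S,*stS,.1),onz(S,*e,.1);print("S",a,b,b-a)
E
```

```text
[[183 199 198 202 212 203 203 199 193 196 201 113]
 [183 218 217 199 198 195 202 209 226 196 190 134]
 [175 209 200 185 174 139 151 167 201 215 200 130]
 [171 207 205 165 102  46  42  93 168 204 202 143]
 [162 212 187 124  29   2   8  50 130 189 193 165]
 [158 208 192 125  35   4   4  49 120 187 208 169]
 [153 211 190 153  69  26  35  93 147 195 214 172]
 [146 195 215 173 122  89  98 147 197 215 199 184]
 [132 195 216 200 182 171 171 197 204 188 205 183]
 [132 199 213 201 207 211 208 219 214 201 202 183]
 [123 187 202 195 201 214 189 194 201 208 208 193]]
[[ 57 152 154 152 151 154 158 156 134  92  55]
 [138 156 151 148 150 150 152 155 155 155 125]
 [159 152 150 151 149 154 155 152 149 153 158]
 [152 151 150 153 138 117 114 142 152 152 149]
 [148 150 151 147  69  10   7 123 153 149 149]
 [150 150 149 141  74  12  40 135 154 150 150]
 [151 151 151 153 150 142 143 154 150 149 149]
 [149 155 152 151 153 154 153 150 152 150 149]
 [ 66 103 146 154 157 153 151 148 148 148 149]]
[[134 129 132 133 133 133 131 130 137 132 134 129]
 [133 132 131 133 133 129 131 131 135 132 134 130]
 [132 136 13
[... 500 characters left out ...]
47042766)) (np.float64(317.43762677484784), np.float64(234.71805273833672)) (np.float64(325.5955284552846), np.float64(150.53455284552845)) (np.float64(302.2086092715232), np.float64(184.38907284768212)) (np.float64(302.27749576988157), np.float64(184.06768189509307)) (np.float64(306.3123262279889), np.float64(235.86654309545875))
T [0.44484779 0.17452435 0.1       ] [0.45645393 0.01689661 0.1       ] [ 0.01160613 -0.15762774  0.        ] [-0.00148466  0.03266273 -0.01      ]
S [0.44958444 0.17383521 0.1       ] [0.4634411  0.01426075 0.1       ] [ 0.01385666 -0.15957446  0.        ]
S [0.44958444 0.17383521 0.1       ] [0.46290118 0.01542104 0.1       ] [ 0.01331673 -0.15841417  0.        ]
```

jog_arm --pt "0.08 -0.2 0" --pt "0.08 -0.2 -0.4" --pt "0.08 -0.2 -0.8" --pt "0.08 -0.2 -1.2" --pt "0.08 -0.2 -1.4" --pt "0.08 -0.2 -1.4" --pt "0.08 -0.2 -1.5" --pt "0.08 -0.2 -1.6" --pt "0.08 -0.2 -1.7" --pt "0.08 -0.2 -1.7" --turn '[0, 0, 0, 0, 0, 0, 0, 0, 0, 0]' --grip '[1, 1, 1, 1, 1, 1, 1, 1, 1, 1]'

```text
time_s: 13.52
position: [0.4599, 0.0161, 0.1213]
tcp_rot: [[-0.962, 0.273, -0.0], [0.273, 0.962, -0.0], [0.0, -0.0, -1.0]]
force: [0.0, 0.6, -0.6]
opening: 0.151
grasp_force: 30.0
```

jog_arm --pt "0 0 -0.1" --pt "0 0 -0.2" --pt "0 0 -0.3" --pt "0 0 -0.3" --turn '[0, 0, 0, 0]' --grip '[1, 1, 1, 1]'

```text
time_s: 14.02
position: [0.4599, 0.0161, 0.1183]
tcp_rot: [[-0.962, 0.273, -0.0], [0.273, 0.962, 0.0], [0.0, -0.0, -1.0]]
force: [-0.1, 1.3, -0.5]
opening: 0.159
grasp_force: 30.0
```

Nose is 3–4 mm into the hole without force. Go on.

jog_arm --pt "0 0 -0.1" --pt "0 0 -0.2" --pt "0 0 -0.3" --pt "0 0 -0.3" --turn '[0, 0, 0, 0]' --grip '[1, 1, 1, 1]'

```text
time_s: 14.52
position: [0.4599, 0.0161, 0.1152]
tcp_rot: [[-0.962, 0.273, -0.0], [0.273, 0.962, 0.0], [0.0, -0.0, -1.0]]
force: [-0.0, 0.1, -0.8]
opening: 0.162
grasp_force: 30.0
```

jog_arm --pt "0 0 -0.1" --pt "0 0 -0.2" --pt "0 0 -0.3" --pt "0 0 -0.35" --pt "0 0 -0.4" --turn '[0, 0, 0, 0, 0]' --grip '[1, 1, 1, 1, 1]'

```text
time_s: 15.15
position: [0.46, 0.0161, 0.1117]
tcp_rot: [[-0.962, 0.273, 0.0], [0.273, 0.962, -0.0], [-0.0, -0.0, -1.0]]
force: [-2.0, 0.3, 7.2]
opening: 0.158
grasp_force: 30.0
```

Light contact (7 N) came exactly where the lock plate should be, so the nose is through the ear. I'll ease off 1 mm and slide the carriage most of the 33 mm.

jog_arm --pt "0 0 0.15" --pt "-0.02 0.3 0.15" --pt "-0.05 0.7 0.15" --pt "-0.08 1.1 0.15" --pt "-0.12 1.5 0.15" --pt "-0.15 1.9 0.15" --pt "-0.18 2.3 0.15" --pt "-0.21 2.7 0.15" --pt "-0.23 2.9 0.15" --pt "-0.23 2.9 0.15" --pt "-0.23 2.9 0.15" --turn '[0, 0, 0, 0, 0, 0, 0, 0, 0, 0, 0]' --grip '[1, 1, 1, 1, 1, 1, 1, 1, 1, 1, 1]'

```text
time_s: 16.52
position: [0.4575, 0.0455, 0.1128]
tcp_rot: [[-0.962, 0.274, -0.0], [0.274, 0.962, 0.001], [0.001, 0.001, -1.0]]
force: [-0.6, -1.4, 0.0]
opening: 0.157
grasp_force: 30.0
```

```bash
python3 - <<'E'
from h import *
s=read_state();print(s["position"],s["force"],s["moment"])
S=capture("scene");a=blob(S,"yellow",(285,165,340,205));print(a[0],a[1]); s0=cv2.imread("pics/scene0.png")
b=dict(S,color=s0);b=blob(b,"yellow",(285,165,340,205));print(b[0],b[1])
print("right end shift", onz(S,a[1][0]+a[1][2],a[1][1]+a[1][3],.1)-onz(S,b[1][0]+b[1][2],b[1][1]+b[1][3],.1))
E
```

```text
[0.4574933  0.04552549 0.11276544] [-0.59683154 -1.35243235  0.03507153] [-0.11541659 -0.034095    0.01244568]
[313.04225352 180.92253521] [299 175  26  13 142]
[306.47393365 186.02843602] [294 178  25  17 211]
right end shift [0.00126647 0.03285752 0.        ]
```

jog_arm --pt "0 0 -0.1" --pt "0 0 -0.2" --pt "-0.01 0.05 -0.2" --pt "-0.01 0.1 -0.2" --pt "-0.01 0.1 -0.2" --turn '[0, 0, 0, 0, 0]' --grip '[1, 1, 1, 1, 1]'

```text
time_s: 17.2
position: [0.4574, 0.0459, 0.1108]
tcp_rot: [[-0.962, 0.273, -0.0], [0.273, 0.962, -0.0], [0.0, -0.0, -1.0]]
force: [-0.2, -1.5, -0.9]
opening: 0.157
grasp_force: 30.0
```

jog_arm --pt "0 0 -0.1" --pt "0 0 -0.2" --pt "0 0 -0.2" --turn '[0, 0, 0]' --grip '[1, 1, 1]'

```text
time_s: 17.58
position: [0.4575, 0.0463, 0.109]
tcp_rot: [[-0.962, 0.273, 0.0], [0.273, 0.962, 0.0], [0.0, 0.0, -1.0]]
force: [-1.3, -0.1, 3.2]
opening: 0.16
grasp_force: 30.0
```

The nose is finding the hole's mouth, with the taper guiding it in +y. I'll advance 1.8 mm and continue down.

jog_arm --pt "0 0.1 0" --pt "-0.01 0.18 0" --pt "-0.01 0.18 0" --pt "-0.01 0.18 -0.1" --pt "-0.01 0.18 -0.2" --pt "-0.01 0.18 -0.2" --turn '[0, 0, 0, 0, 0, 0]' --grip '[1, 1, 1, 1, 1, 1]'

```text
time_s: 18.32
position: [0.4575, 0.0478, 0.1068]
tcp_rot: [[-0.962, 0.273, 0.0], [0.273, 0.962, -0.0], [-0.0, -0.0, -1.0]]
force: [-1.2, -2.6, 2.3]
opening: 0.159
grasp_force: 30.0
```

jog_arm --pt "0 0 -0.1" --pt "0 0 -0.2" --pt "0 0 -0.2" --turn '[0, 0, 0]' --grip '[1, 1, 1]'

```text
time_s: 18.7
position: [0.4572, 0.048, 0.1044]
tcp_rot: [[-0.962, 0.273, -0.001], [0.273, 0.962, 0.0], [0.001, 0.0, -1.0]]
force: [-0.9, -3.3, -1.2]
opening: 0.161
grasp_force: 30.0
```

jog_arm --pt "0 -0.02 -0.1" --pt "0 -0.02 -0.2" --pt "0 -0.02 -0.3" --pt "0 -0.02 -0.3" --turn '[0, 0, 0, 0]' --grip '[1, 1, 1, 1]'

```text
time_s: 19.2
position: [0.4573, 0.0479, 0.1017]
tcp_rot: [[-0.962, 0.273, -0.0], [0.273, 0.962, 0.0], [0.0, 0.0, -1.0]]
force: [-1.2, -0.0, 0.9]
opening: 0.158
grasp_force: 30.0
```

jog_arm --pt "0 0 -0.1" --pt "0 0 -0.2" --pt "0 0 -0.3" --pt "0 0 -0.4" --pt "0 0 -0.4" --turn '[0, 0, 0, 0, 0]' --grip '[1, 1, 1, 1, 1]'

```text
time_s: 19.82
position: [0.4574, 0.0479, 0.0977]
tcp_rot: [[-0.962, 0.273, -0.0], [0.273, 0.962, 0.0], [0.0, 0.0, -1.0]]
force: [-0.4, 1.6, -1.6]
opening: 0.156
grasp_force: 30.0
```

jog_arm --pt "0 0 -0.1" --pt "0 0 -0.2" --pt "0 0 -0.3" --pt "0 0 -0.4" --pt "0 0 -0.5" --pt "0 0 -0.5" --turn '[0, 0, 0, 0, 0, 0]' --grip '[1, 1, 1, 1, 1, 1]'

```text
time_s: 20.58
position: [0.4574, 0.0479, 0.0926]
tcp_rot: [[-0.962, 0.273, -0.0], [0.273, 0.962, 0.0], [0.0, 0.0, -1.0]]
force: [-0.6, 2.5, -0.3]
opening: 0.16
grasp_force: 30.0
```

jog_arm --pt "0 0 -0.1" --pt "0 0 -0.2" --pt "0 0 -0.3" --pt "0 0 -0.4" --pt "0 0 -0.5" --pt "0 0 -0.5" --turn '[0, 0, 0, 0, 0, 0]' --grip '[1, 1, 1, 1, 1, 1]'

```text
time_s: 21.32
position: [0.4573, 0.0478, 0.0876]
tcp_rot: [[-0.962, 0.273, -0.0], [0.273, 0.962, 0.0], [0.0, 0.0, -1.0]]
force: [-0.5, 4.1, -3.0]
opening: 0.157
grasp_force: 30.0
```

jog_arm --pt "0 0.02 -0.1" --pt "0 0.02 -0.2" --pt "0 0.02 -0.3" --pt "0 0.02 -0.4" --pt "0 0.02 -0.4" --turn '[0, 0, 0, 0, 0]' --grip '[1, 1, 1, 1, 1]'

```text
time_s: 21.95
position: [0.4574, 0.0478, 0.0839]
tcp_rot: [[-0.962, 0.273, -0.0], [0.273, 0.962, -0.0], [0.0, -0.0, -1.0]]
force: [-0.8, 2.1, -1.9]
opening: 0.161
grasp_force: 30.0
```

jog_arm --pt "0 0 -0.05" --pt "0 0 -0.1" --pt "0 0 -0.15" --pt "0 0 -0.2" --pt "0 0 -0.2" --turn '[0, 0, 0, 0, 0]' --grip '[1, 1, 1, 1, 1]'

```text
time_s: 22.58
position: [0.4575, 0.0479, 0.0832]
tcp_rot: [[-0.962, 0.273, 0.001], [0.273, 0.962, -0.0], [-0.001, -0.0, -1.0]]
force: [-4.8, 1.7, 12.5]
opening: 0.158
grasp_force: 30.0
```

The collar seated at the same TCP height as in the stow hole, with 12 N. I'll relax, let go and lift.

jog_arm --pt "0 0 0.1" --pt "0 0 0.15" --pt "0 0 0.15" --pt "0 0 0.15" --pt "0 0 0.15" --pt "0 0 0.15" --pt "0 0 0.15" --pt "0 0 0.15" --turn '[0, 0, 0, 0, 0, 0, 0, 0]' --grip '[1, 1, 0.8, 0.75, 0.6, 0.5, 0.4, 0.4]'

```text
time_s: 23.58
position: [0.4575, 0.0479, 0.0834]
tcp_rot: [[-0.962, 0.273, 0.0], [0.273, 0.962, -0.0], [-0.0, -0.0, -1.0]]
force: [0.3, -0.6, -1.1]
opening: 0.572
grasp_force: 0.0
```

jog_arm --pt "0 0 1" --pt "0 0 3" --pt "0 0 6" --pt "0 0 10" --pt "0 8 12" --pt "0 14 12" --pt "0 20 12" --pt "0 20 12" --pt "0 20 12" --pt "0 20 12" --turn '[0, 0, 0, 0, 0, 0, 0, 0, 0, 0]' --grip '[0.4, 0.4, 0.4, 0.4, 0.4, 0.4, 0.4, 0.4, 0.4, 0.4]'

```text
time_s: 24.82
position: [0.4573, 0.2465, 0.2033]
tcp_rot: [[-0.962, 0.274, -0.001], [0.274, 0.962, -0.001], [0.0, -0.001, -1.0]]
force: [-0.9, -0.6, 0.2]
opening: 0.602
grasp_force: 0.0
```

```bash
python3 - <<'E'
from h import *
s=read_state();print(s["position"],s["force"],s["opening"],s["time_s"])
T=capture("top");S=capture("scene")
a=blob(T,"red",(285,215,330,260));b=blob(S,"red",(295,150,335,200));p,e=tri(ray(T,*a[0]),ray(S,*b[0]));print("handle",p,e,a[2],a[1],b[1])
print("ear", blob(T,"yellow",(285,200,340,250))[2])
A=cv2.resize(T["color"][195:270,240:340],(440,330),interpolation=cv2.INTER_CUBIC)
B=cv2.resize(S["color"][140:200,280:340],(330,330),interpolation=cv2.INTER_CUBIC)
cv2.imwrite("pics/end.png",np.hstack([A,B]))
E
```

```text
[0.45728187 0.24648975 0.20332278] [-0.92240019 -0.60676534  0.24584968] 0.6015127217885046 24.825
handle [0.45627443 0.04930377 0.12542889] 0.0033973170630844742 ((306.0294189453125, 234.8823699951172), (3.8805696964263916, 14.309601783752441), 14.03624439239502) [303 228   7  15  55] [302 166  10  12  69]
ear ((305.7317199707031, 225.0853729248047), (24.847097396850586, 12.25790023803711), 83.6598129272461)
```

View pics/end.png

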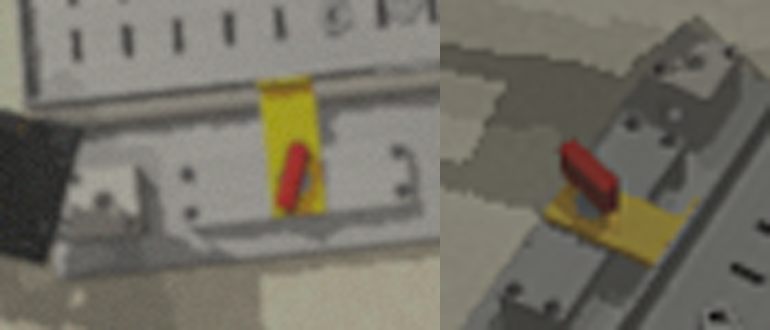

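The pin stands upright in the ear at (293,178) in the left crop, collar on the ear. The handle's height matches what it was when stowed, and the gripper is clear.

```bash
python3 -c "
from rig import *
print(hand_in())"
```

```text
the job is handed in; nothing more can be done
None
```

The pin is seated through the carriage ear and lock plate with its collar on the ear, let go and handed in at about 25 s; I never felt a distinct click, and the highest force I read was 23 N, when the fingers touched the handle top.

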